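# Release and push off the filter cover of the bench dust collector

## Task

On the dust collector on the bench, press the snap tab fully in, then push the released filter cover along its guides, off its seat and onto the ledge, so that the filter opening is wholly uncovered. Push it only, with the fingertips or the outside of the fingers: do not lift it or let it drop off the collector. Leave the cover lying flat on the ledge, and do not move the other things on the bench.

Things in the scene. Friction and masses are not known exactly. Their poses are not given: they have to be found in the camera images.
- collector: The dust collector, a grey steel box fixed to the bench, 105 mm high. Origin on the bench below the middle of the cover's seat; z up, x = the way the cover slides off. It spans x -48 to 156, y -58 to 58 mm. A flat floor at z = 90 mm carries the cover: seat x -42 to 42 mm, then the ledge at the same height. The tab boss stands at +y; a hose spigot sticks out 31 mm at -y; beyond the x = -48 mm end the space is free.
- opening (a point): Centre of the filter opening in the seat, at floor height, under the cover (collector x = 0, y = 0, z = 90 mm). It spans x -33 to 33, y -35 to 35 mm, 20 mm deep. Beside the seat (x -48 to 42 mm) lips up to z = 105 mm over the cover's edges hold it down, with 88 mm free between them. Behind the seat is a low stop, to z = 94 mm, at x -48 to -44 mm.
- ledge_end (a point): Middle of the far end of the ledge at floor height (collector x = 150, y = 0, z = 90 mm): the face of an end stop 10 mm high, which halts the cover when it has slid 108 mm. Guide walls along ledge and seat at y = +-52 mm rise to z = 102 mm.
- cover: The filter cover, a loose light grey plastic plate 84 (x) x 100 (y) x 8 mm, 0.13 to 0.25 kg, lying on the seat in its guides (2 mm play each way). Origin at the centre of its underside; axes as the collector's; it starts at the collector's x = 0, z = 90 mm. The opening is wholly uncovered once it has slid 75 mm along +x.
- rib (a point): Where to push the cover towards +x: on its rear (-x) face, mid-width, 16 mm above its underside. A rib stands along the rear edge: 8 mm thick, 70 mm wide (y), top 24 mm above the underside, rear face flush with the plate's rear edge (x = -42 mm of the cover).
- tab_top (a point): Centre of the top of the snap tab's pad, where to press: a black block 36 (x) x 40 (y) mm on a boss beside the +y guide wall, at collector x = 62, y = 86 mm; top at z = 112 mm when out, 97 mm when fully in, over a boss 90 mm high. From it a black hook bar 8 mm thick runs inward across the ledge (y -10 to 66 mm, top z = 102 mm when out), 2 mm ahead of the cover's front edge, and locks it.
- tab (a joint): Travel of the snap tab straight down, m: 0 = out (cover locked), 0.015 = fully in against its stop, the hook bar 3 mm below the ledge floor (cover free). The tab moves stiffly, about 4 N all the way, and stays where it is left; the cover is free beyond 0.0125.
- cartridge: Bystander: spare paper filter, upright cylinder 60 mm across, 55 mm high; origin under its centre.
- oil: Bystander: small steel oil bottle, 40 mm across, 90 mm high; origin under its centre.
- flange: Bystander: steel ring 60 mm across, 12 mm high, lying flat; origin under its centre.
- mug: Bystander: white mug 80 mm across, 85 mm high; origin under its centre.
- hammer: Bystander: hammer lying on the bench; origin under its middle.
- jar: Bystander: glass jar with steel cap, 64 mm across, 80 mm high; origin under its centre.
- wrench: Bystander: wrench lying on the bench; origin under its middle.
There are look-alikes about, which are no part of the job. What is shaped like the collector but blue or purple is not meant.

How it is judged:
By the outcome, as a careful person would: the job done as asked, in the order asked, and still so for the second after the job is handed in, with the robot touching nothing.
It also fails if it takes over 42 s, if anything falls off the work surface, if the arm or the gripper's body presses on something with over 40 N, if the wrist force passes 120 N, or if a joint passes its speed limit or range.

## Robot

A 6-joint arm with a two-finger parallel gripper is mounted at the origin on the work surface. World frame = base frame: x ahead of the robot, y to its left, z up, the work surface at z = 0. Lengths are in mm, angles in rad, forces in N, time in s.
With the tool pointing down it reaches from about 350 to 775 mm from the base axis. Payload 5.5 kg.
Tool frame: the origin (TCP) lies between the finger pads; the fingertips stand 22 mm ahead of it and the grasp point (between the pads) lies 3 mm ahead of it; z points along the fingers, y is the direction in which the jaws open and shut (so a half turn about z gives the same grasp; the last joint's range is limited). The gripper opens to 85 mm and grips with 20 to 120 N. Pads are 22 mm wide; open, the fingers measure 114 mm over their backs; the gripper's body (76 mm by 85 mm) begins 54 mm behind the grasp point. The pads swing forward as they close: fully open they stand 13 mm farther back than shut.
Start: joints at [-1.372, 0.313, 0.046, 1.304, 0, 1.431], TCP at [191.101, -542.356, 253.323] pointing down, gripper open.
Joint ranges: [-2.76, 2.76], [-0.86, 1.69], [-1.03, 1.26], [-2.2, 2.34], [-1.47, 1.5], [-3.14, 3.14]. Speed limits (rad/s): [2.57, 2.57, 3.14, 3.14, 3.14, 3.14].

## Interface

Orientations are given as a rotation vector (axis times angle).
In Python, from rig import sensors, imaging, ticket gives the robot as it stands. The module is installed in compiled form; this text tells all that it offers.
- The arm moves only by the shell command python3 -m jog 'ROWS' [FORCE]. ROWS is JSON, a list of rows, each an object of numbers: "tx", "ty", "tz": the shift along the tool's x, y, z in mm; "rx", "ry", "rz": the turn, a rotation vector about the tool's x, y, z in degrees; "fingers": the opening, from 0 (shut) to 1 (fully open). In form: [{"tx": .., "ty": .., "tz": .., "rx": .., "ry": .., "rz": .., "fingers": ..}, ...]. A call has 1 to 12 rows; each row shifts and turns the commanded pose from where the row before left it, along the tool's axes as they then stand; what a row does not reach is not made up. A row lasts 1/12 s, in which the tool goes at most 41.7 mm and 7.16 degrees, less where a joint would pass 70% of its speed; a pose out of reach is approached as far as the arm can. A call is refused whole if a number of a shift passes 41.7 or a number of a turn 7.16, either way. A call with a gripper value outside its range is refused whole. The fingers move at their own pace and stop on an object; FORCE is the grip in N (left out, the last holds). Time passes only in rows, so rows that do not move let the fingers close. It gives the time, the measured TCP pose, the force and the opening at its end, in the units of the state.
- sensors.sense(): the state, without advancing time (a new reading comes with each control period).
- imaging.snapshot(name): name is "scene" or "top" or "wrist"; returns the picture (400x640x3 uint8, blue, green, red); there is no depth.
- imaging.camera_info(name): a dict with "K" (3x3 intrinsics, pixels), "cam_to_world" (4x4, takes a point from camera to world coordinates); the wrist camera has in their place "hand_eye" (4x4, takes a point from camera to tool coordinates, whose origin is the TCP and whose axes are the flange's). Camera axes: x right, y down, z forward; pixel columns grow to the right and rows downward; lengths in mm; the calibration is good to about 2 mm. A picture is of the moment at which its call begins: read the wrist's pose just before it. camera_info takes no time and is no camera call.
- ticket.sign_off(): hands the job in, once; it reports no verdict.
Trained networks look in the newest picture that a camera, given by its name, has taken for a name from the list of things; names that differ only in an ending like _2 or _b are one class to them, and where a whole thing is asked for, a point or a joint stands for the part that bears it (a point fixed in the world has none). Each returns a list of dicts, best first, with "score" (0 to 1); they miss things now and then, are a little off and sometimes report something else, mostly with a low value. They report only what shows in the picture. A call takes as long as a camera call. They do not tell look-alikes from the thing itself.
- imaging.outline_of(label, camera): "pixels" (400x640 bool, what is visible of it) and "rect" ([centre column, centre row, width, height] in pixels, round what is visible of it).
The state is a dict: "clock": time; "q": joint angles; "qd": joint speeds; "tau": joint torques, N m; "tcp_pos": TCP position; "orientation": TCP orientation; "ft_force": force on the tool from outside, world axes, zero at the start; "ft_torque": the same for the moment, N m; "opening": opening from 0.0 (shut) to 1.0 (fully open).
Only numpy, scipy, OpenCV 4.12 (cv2) and the standard library are available. Lean on these libraries where they do the work, as an engineer would, in place of code of your own. Each camera call takes 0.05 s, during which the arm holds its last target. There are 200 camera calls.

## Working session

There is one attempt and no reset: what is moved stays moved. The work goes in short steps, Python scripts to look and compute and a shell command to move; the robot and the scene stay as the last step left them, time stands still between calls to the robot, and variables do not carry over. Pictures are saved under pics/ and viewed, about 8 in all and at most 12, crops included, and the job is handed in when it is done.

```bash
mkdir -p pics
python3 - <<'E'
from rig import sensors, imaging
import cv2
s=sensors.sense(); print({k:(v if not hasattr(v,'round') else v) for k,v in s.items()})
for n in ("scene","top"):
    im=imaging.snapshot(n); cv2.imwrite(f"pics/{n}0.png",im)
    c=imaging.camera_info(n); print(n,c)
    for l in("collector","cover","tab"):
        print(l,[(round(d["score"],2),[round(float(x)) for x in d["rect"]]) for d in imaging.outline_of(l,n)])
print(imaging.camera_info("wrist"))
E
```

```text
{'clock': 0.0, 'q': array([-1.37163616e+00,  3.14007330e-01,  4.49590405e-02,  1.30361984e+00,
        3.14456306e-06,  1.43117852e+00]), 'qd': array([-0.00137515, -0.00182937,  0.00155735,  0.00057504,  0.00042301,
        0.00054506]), 'tau': array([ 2.05375028e-05, -4.80625749e+01,  2.98533386e+01,  1.93622208e-02,
       -7.15590454e-05, -9.38672542e-06]), 'tcp_pos': array([ 190.97697315, -541.8405238 ,  252.39675905]), 'orientation': array([-3.09478575e+00, -5.29294617e-01,  8.25345393e-05]), 'ft_force': array([ 0.17808829, -0.46144314,  0.06909697]), 'ft_torque': array([ 0.01312801,  0.01576523, -0.00728099]), 'opening': 0.997163853140221}
scene {'K': array([[414.89286539,   0.        , 315.90086952],
       [  0.        , 414.89286539, 197.58103154],
       [  0.        ,   0.        ,   1.        ]]), 'cam_to_world': array([[-2.40881613e-01,  7.53747834e-01, -6.11424772e-01,
         1.42184625e+03],
       [ 9.70522520e-01,  1.81951748e-01, -1.58049362e-01,
         2.01521501e+02],
       [-7.87955821e-03, -6.31472695e-01, -7.75358077e-01,
         1.18002418e+03],
       [
[... 960 characters left out ...]
 76])]
cover [(0.9, [328, 213, 35, 40]), (0.37, [456, 275, 32, 24])]
tab [(0.81, [407, 334, 24, 43]), (0.68, [316, 238, 18, 44]), (0.64, [425, 150, 30, 40]), (0.25, [157, 250, 44, 30])]
{'K': array([[312.84409724,   0.        , 319.66079299],
       [  0.        , 312.84409724, 201.1395656 ],
       [  0.        ,   0.        ,   1.        ]]), 'hand_eye': array([[ 7.53576390e-04, -9.60990648e-01, -2.76579838e-01,
         7.02070968e+01],
       [ 9.99998149e-01,  2.34538901e-04,  1.90970285e-03,
        -1.50165783e+00],
       [-1.77033785e-03, -2.76580765e-01,  9.60989046e-01,
        -1.19783490e+02],
       [ 0.00000000e+00,  0.00000000e+00,  0.00000000e+00,
         1.00000000e+00]])}
```

View pics/top0.png

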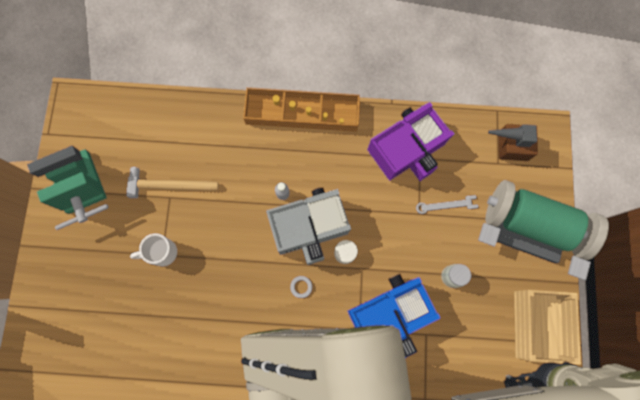

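Run:
```python
import cv2
im=cv2.imread("pics/top0.png")[90:380,250:520]
cv2.imwrite("pics/crop0.png",cv2.resize(im,None,fx=2,fy=2,interpolation=cv2.INTER_CUBIC))
im=cv2.imread("pics/scene0.png")[90:300,160:380]
cv2.imwrite("pics/crops.png",cv2.resize(im,None,fx=2.8,fy=2.8,interpolation=cv2.INTER_CUBIC))
```

```text
(no output)
```

View pics/crop0.png

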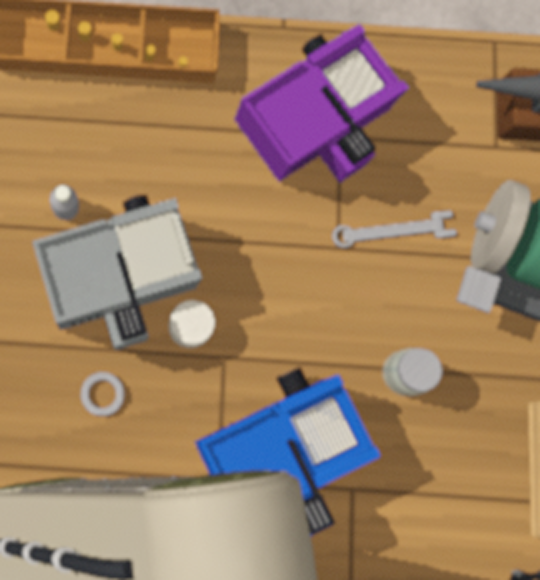

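View pics/crops.png

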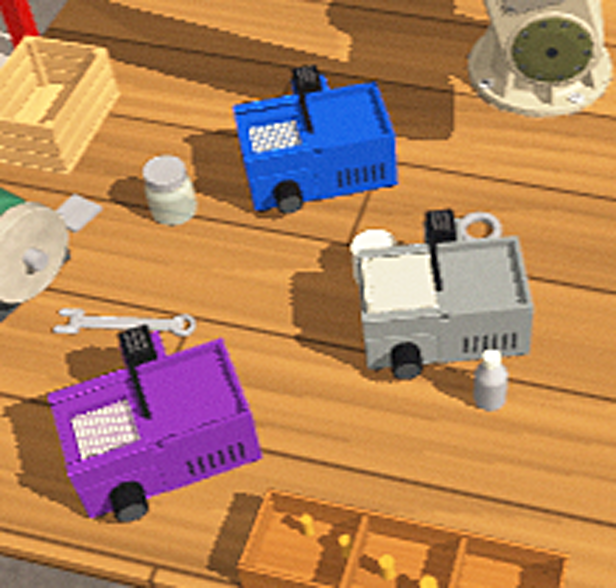

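The grey unit at top (309,224) is the one meant: grey, with a light cover still on its seat and the hook bar ahead of it. The blue one (394,316) and the purple one (409,143) are the look-alikes. Fitting its pose from the corners.

```bash
cat > h.py <<'E'
import numpy as np
from scipy.optimize import least_squares
from scipy.spatial.transform import Rotation as R
from rig import sensors, imaging
def proj(K,T,P):
    p=(np.linalg.inv(T)@np.c_[P,np.ones(len(P))].T)[:3]; p=K@p; return (p[:2]/p[2]).T
def world(pose,P):
    x,y,a=pose; P=np.array(P,float); c,s=np.cos(a),np.sin(a)
    return np.c_[x+c*P[:,0]-s*P[:,1],y+s*P[:,0]+c*P[:,1],P[:,2]]
def wristT(s):
    T=np.eye(4);T[:3,:3]=R.from_rotvec(s["orientation"]).as_matrix();T[:3,3]=s["tcp_pos"]
    return T@np.array(imaging.camera_info("wrist")["hand_eye"])
def fit(obs,x0):  # obs: list of (K,T,P,uv)
    f=lambda p:np.concatenate([(proj(K,T,world([p[0],p[1],p[2]],P))-uv).ravel() for K,T,P,uv in obs])
    r=least_squares(f,x0,x_scale=[10,10,.1],loss="soft_l1"); return r.x,r.fun.reshape(-1,2)
E
python3 - <<'E'
from h import *
obs=[]
P=[[156,-58,102],[156,58,102],[-48,-58,105],[-48,58,105],[62,86,112]]
for n,uv,o,f in(("top",[[35,242],[58,326],[178,201],[200,278],[129,320]],(250,90),2),
            ("scene",[[533,296],[515,240],[362,325],[362,245],[440,217]],(160,90),2.8)):
    c=imaging.camera_info(n); obs.append((c["K"],c["cam_to_world"],P,np.array(uv)/f+o))
for sel in(obs,obs[:1],obs[1:]):
    x,r=fit(sel,[400,0,1.5]);print(x.round(3),np.degrees(x[2]).round(1));print(r.round(1).tolist())
x,_=fit(obs,[400,0,1.5])
for n,p in(("rib",[-42,0,106]),("tab",[62,86,112])):
    w=world(x,[p])[0];print(n,w,np.hypot(*w[:2]))
E
```

```text
[551.242 -74.168   1.937] 111.0
[[-2.0, 0.4], [-1.4, -0.8], [-1.8, -0.9], [0.5, 0.7], [-0.0, 1.4], [-0.8, 2.9], [-0.1, -2.5], [-0.6, -1.9], [-3.3, 0.7], [-0.8, 0.5]]
[551.614 -77.156   1.932] 110.7
[[-0.8, -0.0], [-0.5, -1.1], [-0.5, -0.9], [1.5, 0.8], [0.9, 1.3]]
[549.939 -71.493   1.941] 111.2
[[0.1, 2.6], [0.6, -2.8], [0.4, -2.0], [-2.6, 0.6], [-0.1, 0.3]]
rib [ 566.29383349 -113.37803051  106.        ] 577.5320628775048
tab [448.73546206 -47.1056433  112.        ] 451.20112648486185
```

Residuals are about 1–3 px, and reach and sizes fit. Tool x is about −collector y and tool y about −collector x already. Moving above the collector with the fingers shutting.

```bash
python3 -m jog '[{"tx":16,"ty":-12,"fingers":0},{"tx":32,"ty":-24,"fingers":0},{"tx":32,"ty":-24,"fingers":0},{"tx":32,"ty":-24,"fingers":0},{"tx":32,"ty":-24,"fingers":0},{"tx":32,"ty":-24,"fingers":0},{"tx":32,"ty":-24,"fingers":0},{"tx":32,"ty":-24,"fingers":0},{"tx":32,"ty":-24,"fingers":0},{"tx":32,"ty":-24,"fingers":0},{"tx":32,"ty":-24,"fingers":0},{"tx":32,"ty":-24,"fingers":0}]' 40
python3 -m jog '[{"tx":32,"ty":-24,"fingers":0},{"tx":32,"ty":-24,"fingers":0},{"tx":20,"ty":-17,"fingers":0},{"tx":10,"ty":-8,"fingers":0},{"fingers":0},{"fingers":0},{"fingers":0}]'
python3 - <<'E'
from h import *
import cv2,pickle
s=sensors.sense();im=imaging.snapshot("wrist");cv2.imwrite("pics/w1.png",im)
pickle.dump(s,open("w1.pkl","wb"));print(s)
for l in("collector","cover","tab"):
    print(l,[(round(d["score"],2),[round(float(x)) for x in d["rect"]]) for d in imaging.outline_of(l,"wrist")])
x=[551.2,-75,1.937]
print(proj(imaging.camera_info("wrist")["K"],wristT(s),world(x,[[156,-58,102],[156,58,102],[-48,-58,105],[-48,58,105],[62,86,112]])).round())
E
```

```text
{'clock': 0.4, 'q': array([-1.37164431e+00,  3.13346207e-01,  4.59169444e-02,  1.30360353e+00,
        6.79490645e-06,  1.43120666e+00]), 'qd': array([-0.00184561, -0.00173051,  0.00020664,  0.00027847,  0.00027108,
       -0.00019548]), 'tau': array([-2.12542232e-03, -4.79897225e+01,  2.98392659e+01,  5.03328221e-03,
       -1.90549240e-04,  8.24113130e-06]), 'tcp_pos': array([ 191.06206337, -542.28044106,  253.16494904]), 'orientation': array([-3.09640648e+00, -5.29513973e-01,  3.91400422e-07]), 'ft_force': array([ 0.28913656, -0.49817626,  0.89363889]), 'ft_torque': array([-0.02819734,  0.03460925,  0.03249631]), 'opening': 0.9991164037049161}
collector [(0.95, [104, 49, 209, 98])]
cover []
tab [(0.62, [46, 45, 85, 90])]
[[ -853. -1114.]
 [ -611.  -630.]
 [ -374. -1169.]
 [ -225.  -661.]
 [ -437.  -589.]]schema error: expected keys tx, ty, tz, rx, ry, rz, fingers
schema error: expected keys tx, ty, tz, rx, ry, rz, fingers
```

View pics/w1.png

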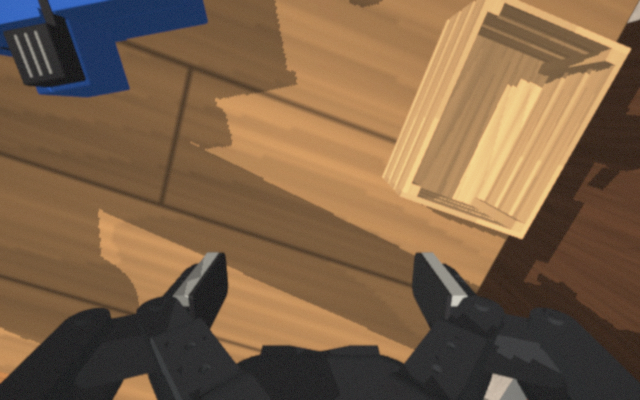

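The rows were refused because every key is required. This picture is from the start pose, with the blue look-alike at (60,40). Retyping with full rows.

```bash
python3 -m jog '[{"tx":16,"ty":-12,"tz":0,"rx":0,"ry":0,"rz":0,"fingers":0},{"tx":32,"ty":-24,"tz":0,"rx":0,"ry":0,"rz":0,"fingers":0},{"tx":32,"ty":-24,"tz":0,"rx":0,"ry":0,"rz":0,"fingers":0},{"tx":32,"ty":-24,"tz":0,"rx":0,"ry":0,"rz":0,"fingers":0},{"tx":32,"ty":-24,"tz":0,"rx":0,"ry":0,"rz":0,"fingers":0},{"tx":32,"ty":-24,"tz":0,"rx":0,"ry":0,"rz":0,"fingers":0},{"tx":32,"ty":-24,"tz":0,"rx":0,"ry":0,"rz":0,"fingers":0},{"tx":32,"ty":-24,"tz":0,"rx":0,"ry":0,"rz":0,"fingers":0},{"tx":32,"ty":-24,"tz":0,"rx":0,"ry":0,"rz":0,"fingers":0},{"tx":32,"ty":-24,"tz":0,"rx":0,"ry":0,"rz":0,"fingers":0},{"tx":32,"ty":-24,"tz":0,"rx":0,"ry":0,"rz":0,"fingers":0},{"tx":32,"ty":-24,"tz":0,"rx":0,"ry":0,"rz":0,"fingers":0}]' 40
python3 -m jog '[{"tx":32,"ty":-24,"tz":0,"rx":0,"ry":0,"rz":0,"fingers":0},{"tx":32,"ty":-24,"tz":0,"rx":0,"ry":0,"rz":0,"fingers":0},{"tx":20,"ty":-17,"tz":0,"rx":0,"ry":0,"rz":0,"fingers":0},{"tx":10,"ty":-8,"tz":0,"rx":0,"ry":0,"rz":0,"fingers":0},{"tx":0,"ty":0,"tz":0,"rx":0,"ry":0,"rz":0,"fingers":0},{"tx":0,"ty":0,"tz":0,"rx":0,"ry":0,"rz":0,"fingers":0},{"tx":0,"ty":0,"tz":0,"rx":0,"ry":0,"rz":0,"fingers":0}]'
python3 - <<'E'
from h import *
import cv2,pickle
s=sensors.sense();im=imaging.snapshot("wrist");cv2.imwrite("pics/w2.png",im)
pickle.dump(s,open("w2.pkl","wb"));print(s)
x=[551.2,-75,1.937]
print(proj(imaging.camera_info("wrist")["K"],wristT(s),world(x,[[156,-58,102],[156,58,102],[-48,-58,105],[-48,58,105],[62,86,112]])).round())
E
```

```text
clock: 1.6
tcp_pos: [447.2, -157.9, 253.7]
orientation: [3.096, 0.529, 0.001]
ft_force: [0.3, 0.0, 0.2]
opening: 0.001
clock: 2.18
tcp_pos: [510.3, -60.5, 253.2]
orientation: [3.096, 0.528, -0.001]
ft_force: [1.0, 0.3, 0.2]
opening: -0.002
{'clock': 2.1833, 'q': array([-2.73984286e-01,  1.95120566e-01, -1.09871716e-01,  1.26620769e+00,
       -6.02199047e-04,  2.52971648e+00]), 'qd': array([-0.01675731, -0.00397228, -0.00117966, -0.00127959,  0.00161527,
        0.00192745]), 'tau': array([ 7.41969701e-01, -4.09765577e+01,  2.98037750e+01, -1.87453668e-02,
        3.10259743e-02, -1.30349126e-03]), 'tcp_pos': array([510.32232688, -60.50174395, 253.22816348]), 'orientation': array([ 3.09649839e+00,  5.28175819e-01, -9.78157513e-04]), 'ft_force': array([1.04224537, 0.27653639, 0.18912891]), 'ft_torque': array([-0.02095663,  0.06335936,  0.0070554 ]), 'opening': -0.0015616811902623145}
[[161.  89.]
 [182. 223.]
 [412.  81.]
 [405. 218.]
 [285. 253.]]
```

View pics/w2.png

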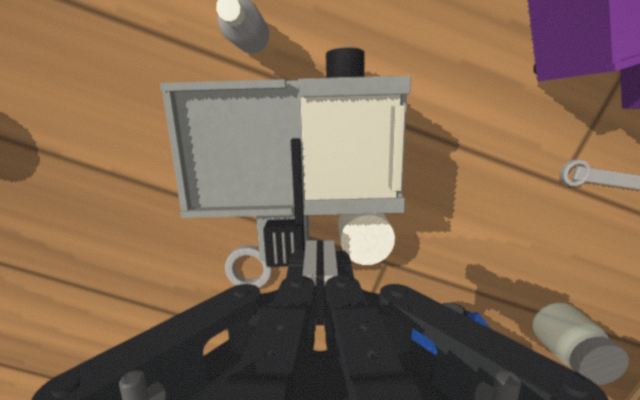

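```bash
cat > plan.py <<'E'
from h import *
def rel(s,pose,p):  # tool-axis shift taking the fingertips to p
    Rm=R.from_rotvec(s["orientation"]).as_matrix(); w=world(pose,[p])[0]
    return Rm.T@(w-s["tcp_pos"])-[0,0,22]
E
python3 - <<'E'
from plan import *
import pickle
s=pickle.load(open("w2.pkl","rb"));K=imaging.camera_info("wrist")["K"];T=wristT(s)
P=[[156,-58,102],[156,58,102],[-48,-58,105],[-48,58,105]]
uv=np.array([[162,85],[183,217],[410,77],[403.5,212]])
x,r=fit([(K,T,P,uv)],[551,-75,1.94]);print(x.round(2),np.degrees(x[2]),r.round(1).tolist())
print(proj(K,T,world(x,[[62-18,66,112],[80,66,112],[80,106,112],[44,106,112],[62,86,112],[-42,-35,114],[-42,35,114]])).round())
print("tool x,y in world",R.from_rotvec(s["orientation"]).as_matrix().round(3))
print("tab",rel(s,x,[62,86,112]),"rib behind",rel(s,x,[-75,0,99]))
E
```

```text
[554.57 -73.13   1.94] 111.09955261448083 [[-2.4, -0.5], [-1.7, 2.2], [1.9, -0.8], [1.7, 1.8]]
[[303. 228.]
 [263. 229.]
 [266. 269.]
 [305. 268.]
 [285. 249.]
 [406. 106.]
 [402. 192.]]
tool x,y in world [[ 0.943  0.331 -0.001]
 [ 0.331 -0.943 -0.   ]
 [-0.001  0.    -1.   ]]
tab [-50.18955559 -32.81943375 119.25357589] rib behind [ 39.9389025  101.50306364 132.22769389]
```

```bash
python3 -m jog '[{"tx":-24,"ty":-17,"tz":0,"rx":0,"ry":0,"rz":0,"fingers":0},{"tx":-23,"ty":-16,"tz":10,"rx":0,"ry":0,"rz":0,"fingers":0},{"tx":0,"ty":0,"tz":30,"rx":0,"ry":0,"rz":0,"fingers":0},{"tx":0,"ty":0,"tz":30,"rx":0,"ry":0,"rz":0,"fingers":0},{"tx":0,"ty":0,"tz":20,"rx":0,"ry":0,"rz":0,"fingers":0},{"tx":0,"ty":0,"tz":10,"rx":0,"ry":0,"rz":0,"fingers":0},{"tx":0,"ty":0,"tz":5,"rx":0,"ry":0,"rz":0,"fingers":0},{"tx":0,"ty":0,"tz":0,"rx":0,"ry":0,"rz":0,"fingers":0},{"tx":0,"ty":0,"tz":0,"rx":0,"ry":0,"rz":0,"fingers":0}]'
python3 - <<'E'
from rig import imaging
import cv2
cv2.imwrite("pics/w3.png",imaging.snapshot("wrist"))
E
```

```text
clock: 2.98
tcp_pos: [456.2, -44.8, 149.2]
orientation: [3.096, 0.528, 0.002]
ft_force: [0.4, -0.6, 0.6]
opening: -0.002
```

View pics/w3.png

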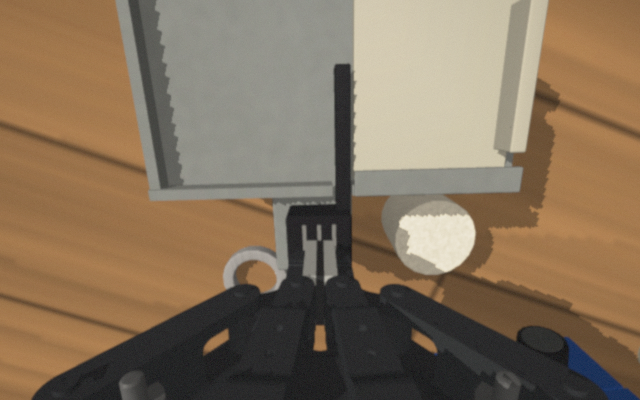

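The fingertips (320,235) stand over the black pad (cols 288–352). The tips are at z≈127, so I press down about 30 mm to z=97.

```bash
python3 -m jog '[{"tx":0,"ty":0,"tz":8,"rx":0,"ry":0,"rz":0,"fingers":0},{"tx":0,"ty":0,"tz":4,"rx":0,"ry":0,"rz":0,"fingers":0},{"tx":0,"ty":0,"tz":3,"rx":0,"ry":0,"rz":0,"fingers":0},{"tx":0,"ty":0,"tz":3,"rx":0,"ry":0,"rz":0,"fingers":0},{"tx":0,"ty":0,"tz":3,"rx":0,"ry":0,"rz":0,"fingers":0},{"tx":0,"ty":0,"tz":3,"rx":0,"ry":0,"rz":0,"fingers":0}]'
python3 -m jog '[{"tx":0,"ty":0,"tz":2,"rx":0,"ry":0,"rz":0,"fingers":0},{"tx":0,"ty":0,"tz":2,"rx":0,"ry":0,"rz":0,"fingers":0},{"tx":0,"ty":0,"tz":1,"rx":0,"ry":0,"rz":0,"fingers":0},{"tx":0,"ty":0,"tz":0,"rx":0,"ry":0,"rz":0,"fingers":0}]'
python3 -m jog '[{"tx":0,"ty":0,"tz":1,"rx":0,"ry":0,"rz":0,"fingers":0},{"tx":0,"ty":0,"tz":0,"rx":0,"ry":0,"rz":0,"fingers":0}]'
```

```text
clock: 3.53
tcp_pos: [455.7, -44.2, 124.3]
orientation: [3.096, 0.53, 0.001]
ft_force: [-1.2, 0.1, 3.9]
opening: 0.002
clock: 3.87
tcp_pos: [455.7, -44.2, 119.1]
orientation: [3.097, 0.53, 0.0]
ft_force: [0.5, 0.0, 0.8]
opening: -0.001
clock: 4.03
tcp_pos: [455.7, -44.2, 119.0]
orientation: [3.096, 0.53, 0.001]
ft_force: [-2.9, 0.2, 9.4]
opening: -0.001
```

```bash
python3 -m jog '[{"tx":0,"ty":0,"tz":1,"rx":0,"ry":0,"rz":0,"fingers":0},{"tx":0,"ty":0,"tz":0,"rx":0,"ry":0,"rz":0,"fingers":0}]'
python3 -m jog '[{"tx":0,"ty":0,"tz":-10,"rx":0,"ry":0,"rz":0,"fingers":0},{"tx":0,"ty":0,"tz":-25,"rx":0,"ry":0,"rz":0,"fingers":0},{"tx":0,"ty":0,"tz":-25,"rx":0,"ry":0,"rz":0,"fingers":0},{"tx":20,"ty":25,"tz":-10,"rx":0,"ry":0,"rz":0,"fingers":0},{"tx":22,"ty":30,"tz":0,"rx":0,"ry":0,"rz":0,"fingers":0},{"tx":22,"ty":30,"tz":0,"rx":0,"ry":0,"rz":0,"fingers":0},{"tx":15,"ty":30,"tz":0,"rx":0,"ry":0,"rz":0,"fingers":0},{"tx":8,"ty":20,"tz":0,"rx":0,"ry":0,"rz":0,"fingers":0},{"tx":0,"ty":0,"tz":0,"rx":0,"ry":0,"rz":0,"fingers":0},{"tx":0,"ty":0,"tz":0,"rx":0,"ry":0,"rz":0,"fingers":0}]'
python3 - <<'E'
from plan import *
import cv2
s=sensors.sense();cv2.imwrite("pics/w4.png",imaging.snapshot("wrist"))
x=[554.57,-73.13,1.939]
K=imaging.camera_info("wrist")["K"]
print(proj(K,wristT(s),world(x,[[-42,-35,114],[-42,35,114],[62,86,97],[-48,-58,105],[-48,58,105]])).round())
print(rel(s,x,[-62,0,99]))
E
```

```text
clock: 4.2
tcp_pos: [455.7, -44.2, 118.9]
orientation: [3.096, 0.53, 0.001]
ft_force: [-4.3, 1.3, 17.4]
opening: -0.0
clock: 5.03
tcp_pos: [582.4, -143.2, 186.0]
orientation: [-3.096, -0.527, 0.003]
ft_force: [-0.2, 0.1, -0.5]
opening: 0.0
[[266. 173.]
 [274. 274.]
 [149. 325.]
 [275. 134.]
 [286. 295.]]
[ -0.9881169  -13.1927676   64.97824915]
```

View pics/w4.png

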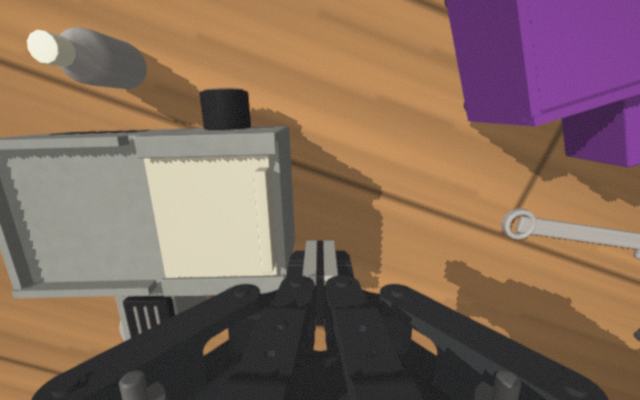

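Run:
```python
import cv2
im=cv2.imread("pics/w4.png")[110:310,190:390]
cv2.imwrite("pics/w4c.png",cv2.resize(im,None,fx=3,fy=3,interpolation=cv2.INTER_CUBIC))
```

```text
(no output)
```

View pics/w4c.png

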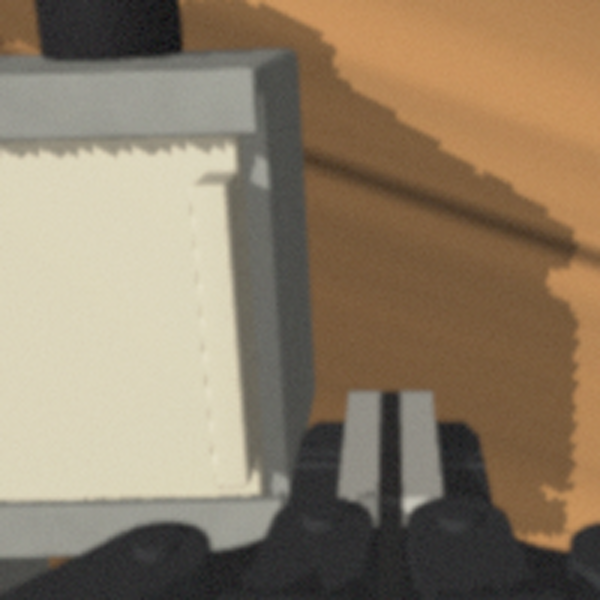

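The rib edge at (267,169)–(272,272) matches the prediction to 2–3 px, and the hook bar is gone below the floor. Squaring by 1.8°, lowering behind the rib (tip z≈100), then pushing.

```bash
python3 -m jog '[{"tx":1,"ty":0,"tz":15,"rx":0,"ry":0,"rz":-1.8,"fingers":0},{"tx":0,"ty":0,"tz":25,"rx":0,"ry":0,"rz":0,"fingers":0},{"tx":0,"ty":0,"tz":16,"rx":0,"ry":0,"rz":0,"fingers":0},{"tx":0,"ty":0,"tz":8,"rx":0,"ry":0,"rz":0,"fingers":0},{"tx":0,"ty":0,"tz":0,"rx":0,"ry":0,"rz":0,"fingers":0},{"tx":0,"ty":0,"tz":0,"rx":0,"ry":0,"rz":0,"fingers":0}]'
python3 -m jog '[{"tx":0,"ty":-5,"tz":0,"rx":0,"ry":0,"rz":0,"fingers":0},{"tx":0,"ty":-5,"tz":0,"rx":0,"ry":0,"rz":0,"fingers":0},{"tx":0,"ty":-4,"tz":0,"rx":0,"ry":0,"rz":0,"fingers":0},{"tx":0,"ty":-3,"tz":0,"rx":0,"ry":0,"rz":0,"fingers":0},{"tx":0,"ty":-3,"tz":0,"rx":0,"ry":0,"rz":0,"fingers":0},{"tx":0,"ty":-3,"tz":0,"rx":0,"ry":0,"rz":0,"fingers":0},{"tx":0,"ty":-3,"tz":0,"rx":0,"ry":0,"rz":0,"fingers":0}]'
python3 -m jog '[{"tx":0,"ty":-4,"tz":0,"rx":0,"ry":0,"rz":0,"fingers":0},{"tx":0,"ty":-4,"tz":0,"rx":0,"ry":0,"rz":0,"fingers":0},{"tx":0,"ty":-4,"tz":0,"rx":0,"ry":0,"rz":0,"fingers":0},{"tx":0,"ty":-4,"tz":0,"rx":0,"ry":0,"rz":0,"fingers":0}]'
python3 - <<'E'
from plan import *
import cv2
s=sensors.sense();cv2.imwrite("pics/w5.png",imaging.snapshot("wrist"))
print(rel(s,[554.57,-73.13,1.939],[35,0,99]),s["ft_force"])
E
```

```text
clock: 5.58
tcp_pos: [582.8, -141.5, 123.6]
orientation: [-3.087, -0.579, 0.001]
ft_force: [0.2, -0.1, 0.7]
opening: 0.001
clock: 6.17
tcp_pos: [574.6, -118.3, 123.9]
orientation: [3.086, 0.578, 0.002]
ft_force: [1.3, -1.7, 1.9]
opening: 0.001
clock: 6.5
tcp_pos: [568.2, -102.9, 123.4]
orientation: [3.088, 0.578, 0.001]
ft_force: [0.4, -1.8, 1.9]
opening: -0.0
[ -1.92432657 -67.69456624   2.41319949] [ 0.43660145 -1.78438272  1.89438737]
```

View pics/w5.png

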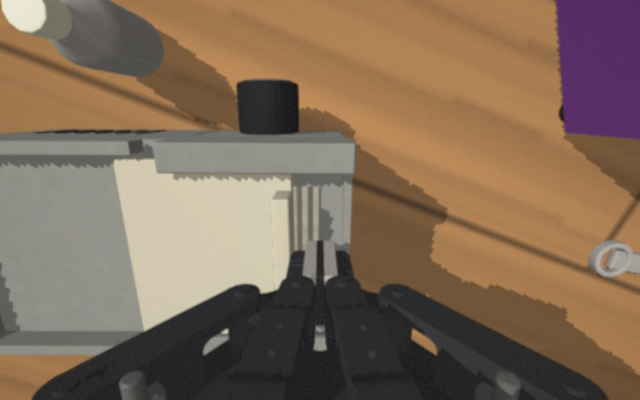

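The cover has slid with a light 1.8 N push, and the filter mesh shows at (300,215). Pushing about 66 mm more.

```bash
python3 -m jog '[{"tx":0,"ty":-5,"tz":0,"rx":0,"ry":0,"rz":0,"fingers":0},{"tx":0,"ty":-5,"tz":0,"rx":0,"ry":0,"rz":0,"fingers":0},{"tx":0,"ty":-5,"tz":0,"rx":0,"ry":0,"rz":0,"fingers":0},{"tx":0,"ty":-5,"tz":0,"rx":0,"ry":0,"rz":0,"fingers":0},{"tx":0,"ty":-5,"tz":0,"rx":0,"ry":0,"rz":0,"fingers":0},{"tx":0,"ty":-5,"tz":0,"rx":0,"ry":0,"rz":0,"fingers":0}]'
python3 -m jog '[{"tx":0,"ty":-5,"tz":0,"rx":0,"ry":0,"rz":0,"fingers":0},{"tx":0,"ty":-5,"tz":0,"rx":0,"ry":0,"rz":0,"fingers":0},{"tx":0,"ty":-5,"tz":0,"rx":0,"ry":0,"rz":0,"fingers":0},{"tx":0,"ty":-5,"tz":0,"rx":0,"ry":0,"rz":0,"fingers":0},{"tx":0,"ty":-5,"tz":0,"rx":0,"ry":0,"rz":0,"fingers":0},{"tx":0,"ty":-5,"tz":0,"rx":0,"ry":0,"rz":0,"fingers":0},{"tx":0,"ty":-4,"tz":0,"rx":0,"ry":0,"rz":0,"fingers":0},{"tx":0,"ty":-2,"tz":0,"rx":0,"ry":0,"rz":0,"fingers":0},{"tx":0,"ty":0,"tz":0,"rx":0,"ry":0,"rz":0,"fingers":0}]'
python3 -m jog '[{"tx":0,"ty":5,"tz":0,"rx":0,"ry":0,"rz":0,"fingers":0},{"tx":0,"ty":10,"tz":0,"rx":0,"ry":0,"rz":0,"fingers":0},{"tx":0,"ty":5,"tz":-10,"rx":0,"ry":0,"rz":0,"fingers":0},{"tx":0,"ty":0,"tz":-30,"rx":0,"ry":0,"rz":0,"fingers":0},{"tx":0,"ty":0,"tz":-35,"rx":0,"ry":0,"rz":0,"fingers":0},{"tx":-15,"ty":0,"tz":-30,"rx":0,"ry":0,"rz":0,"fingers":0},{"tx":-30,"ty":0,"tz":-15,"rx":0,"ry":0,"rz":0,"fingers":0},{"tx":-15,"ty":0,"tz":0,"rx":0,"ry":0,"rz":0,"fingers":0},{"tx":0,"ty":0,"tz":0,"rx":0,"ry":0,"rz":0,"fingers":0},{"tx":0,"ty":0,"tz":0,"rx":0,"ry":0,"rz":0,"fingers":0}]'
python3 - <<'E'
from plan import *
import cv2
s=sensors.sense();cv2.imwrite("pics/w6.png",imaging.snapshot("wrist"))
K=imaging.camera_info("wrist")["K"]
for d in(75,92,108): print(d,proj(K,wristT(s),world([554.57,-73.13,1.939],[[d-42,-35,114],[d-42,35,114],[d+42,0,98]])).round().tolist())
E
```

```text
clock: 7.05
tcp_pos: [557.0, -74.5, 123.2]
orientation: [-3.088, -0.578, 0.0]
ft_force: [0.5, -1.8, 2.2]
opening: -0.001
clock: 7.8
tcp_pos: [543.9, -40.8, 123.1]
orientation: [-3.087, -0.579, 0.001]
ft_force: [0.2, 1.2, 0.2]
opening: -0.001
clock: 8.63
tcp_pos: [495.8, -82.8, 244.2]
orientation: [3.088, 0.575, 0.003]
ft_force: [-0.1, 0.4, -0.9]
opening: 0.001
75 [[293.0, 79.0], [295.0, 172.0], [194.0, 126.0]]
92 [[270.0, 79.0], [274.0, 172.0], [173.0, 126.0]]
108 [[249.0, 79.0], [254.0, 172.0], [154.0, 126.0]]
```

View pics/w6.png

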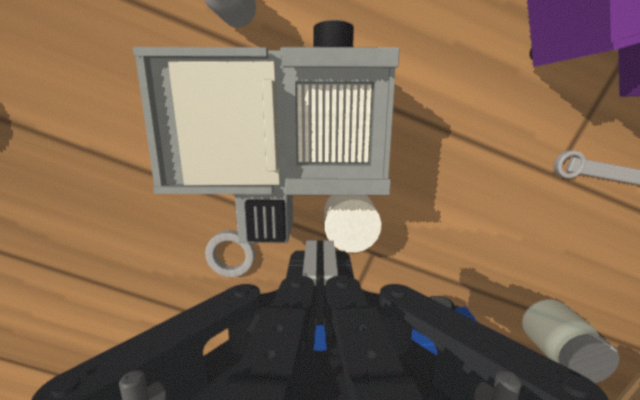

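The cover lies flat on the ledge with its rib at col ≈272, which is about 90 mm of slide. The opening (297–372, 82–165) is fully clear with a margin. The tab is still in, the bystanders look unmoved, and the robot is clear of everything. Handing in.

```bash
python3 -c "
from rig import ticket
print(ticket.sign_off())"
```

```text
the job is handed in; nothing more can be done
None
```

The job is done and handed in: the tab is pressed fully in and the filter cover is on the ledge, with the filter opening wholly uncovered. I worked on the grey collector, not the blue or purple look-alikes.

- **Tab:** I pressed it with the shut fingertips until it met its stop. The tips were at z ≈ 97 mm, the force rose to 17 N, and the hook bar disappeared below the ledge floor.
- **Cover:** I pushed the rib with the outside of a finger, at about 2 N. It slid about 90 mm; 75 mm was needed and the end stop is at 108 mm.
- **Last picture:** The cover lies flat inside its guides and the tab is still in. The bystanders in view look where they were. The mug, the hammer and most of the oil bottle were out of that view, though the arm did not go near the mug or hammer. The robot was clear of everything, about 8.7 s in.
- **Checks that failed or disagreed:** The first move was refused because each row needs every key; nothing moved. The pose estimates from the cameras differed by 3–5 mm, and I settled that with a close look before pushing.

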